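# Stand the toppled sample tub back in its rack and close the retaining bail

### The job

One of the two sample tubs has toppled forward out of the wire carrying rack and lies on its side across the rack's low front wire, lid towards the robot. Using only pushes with the fingertips, tip it back up until it stands upright inside its bay again; then push the rack's hinged wire bail over the tubs and fully down in front of their lids, so that neither can topple out. Do not grip, lift or drag the tub away, and leave the other tub standing and the scale and other things around undisturbed.

Things in the scene. Friction and masses are not known exactly. Their poses are not given: they have to be found in the camera images.
- rack: two-bay carrying rack of steel wire on a thin sheet, 142 x 282 x 60 mm without its bail; stands firm. Origin: centre of its underside; x from its front (robot side) to its back, y to its left, z up. Bays centred at y = +65 mm (empty) and -65 mm (a tub stands there). Corner posts at y = +-138 mm up to z = 60 mm; a guard wire along the back at x = 64 mm, z = 48 mm
- open_bay (a point): centre of the empty bay on the floor sheet, rack (0, +65, 6) mm; axes as the rack's. Round each bay runs a square nest wire, 6 mm thick, 100 x 100 mm clear inside, top 15 mm above the worktop
- front_wire (a point): middle of the front nest wire of the empty bay, rack (-53, +65, 12) mm; wire 6 mm thick along the rack's y, top at z = 15 mm. The fallen tub's side lies across it, bottom edge just inside; the tub tips about this wire
- fallen_tub: clear plastic sample tub with fixed lid, 105 x 105 x 60 mm plus a lid tab, 0.2 to 0.35 kg; 84 mm square at the bottom, 100 mm under the lid; lid 105 mm square, 11 mm thick. Origin on its underside, 6 mm off centre; z through the lid. It starts on its side: z points to the rack's front, 9 degrees below level, the lid's lower edge on the worktop
- lid_edge (a point): middle of the edge of the fallen tub's lid that is uppermost while it lies: at the start about 104 mm above the worktop, at rack x = -113 mm. A push of about 1 N here towards the rack's back tips the tub; after about 25 degrees (edge near rack x = -70, z = 121 mm) it passes its balance and drops upright into the bay by itself
- tub_foot (a point): centre of the fallen tub's underside; axes as the tub's. With the tub seated it lies within a few mm of open_bay
- tub_mid (a point): middle of the fallen tub, 28 mm from tub_foot along the tub's z
- standing_tub: tub of the same make standing upright in the rack's other bay, lid top 64 mm above the worktop; origin on its underside, 6 mm off centre
- bail (a joint): angle of the rack's wire bail, rad: 0 = fully down, level in the forks of the front posts, its bar in front of the lids; 1.57 = bar straight up; starts at 1.35 to 1.75. Stiff hinge: it stays where it is left and takes 1 to 3 N at the bar to swing. It cannot come down while a tub lies in its way
- bail_bar (a point): middle of the bail's crossbar: 6 mm wire along the rack's y with a black finger sleeve, 11 mm thick, 90 mm long; this is the sleeve's centre. Side arms (6 mm wire, at y = +-138 mm) join it to the hinge 132 mm away. At bail angle a it is at rack x = 64 - 132 cos a, y = 0, z = 60 + 132 sin a (mm)
- bail_hinge (a point): middle of the bail's hinge line, fixed on the rack at (64, 0, 60) mm; the line runs along the rack's y
- scale: bench scale, 152 x 217 x 44 mm, loose; origin: centre of its underside; to be left alone
- label_roll: roll of labels lying flat, 78 mm across, 34 mm high, loose, right of the work; to be left alone

How it is judged:
By the outcome, as a careful person would: the job done as asked, in the order asked, and still so for the second after the job is handed in, with the robot touching nothing.
It also fails if it takes over 51 s, if anything falls off the work surface, if the arm or the gripper's body presses on something with over 40 N, if the wrist force passes 120 N, or if a joint passes its speed limit or range.

### The arm

A 6-joint arm with a two-finger parallel gripper is mounted at the origin on a cart in front of the work surface, level with it; the furniture and walls round the work are solid. World frame = base frame: x ahead of the robot, y to its left, z up, the work surface at z = 0. Lengths are in m, angles in rad, forces in N, time in s.
With the tool pointing down it reaches from about 0.35 to 0.85 m from the base axis. Payload 8.1 kg.
Tool frame: the origin (TCP) lies midway between the tips of the shut fingers; the grasp point (between the pads) lies robot.grip_depth behind it (robot.grip_depth is the distance from the TCP to the grasp point, in m); z points along the fingers, y is the line along which they close (so a half turn about z gives the same grasp; the last joint's range is limited). The gripper opens to 93 mm and grips with 3 to 60 N. Pads are 15 mm wide; open, the fingers measure 128 mm over their backs; the gripper's body (75 mm by 188 mm) begins 65 mm behind the grasp point.
Start: joints at [1.164, 0.13, 1.488, -0, 1.523, -0.085], TCP at [0.19, 0.569, 0.219] pointing down, gripper open.
Joint ranges: [-2.96, 2.96], [-0.89, 2.26], [0.02, 2.5], [-1.34, 4.48], [0, 2.73], [-2.66, 2.66]. Speed limits (rad/s): [2.39, 2.39, 2.79, 3.14, 3.14, 3.14].

### API

Orientations are given as a rotation vector (axis times angle).
In Python, from plant import robot gives the robot as it stands.
- The arm moves only by the tool carry_out, never from a script. Its argument "rows" is a list of rows, each a list of 6 numbers: the shift along the tool's x, y, z in m, then the turn, a rotation vector about the tool's x, y, z in degrees. A call has 1 to 12 rows; each row is the pose to reach, as a shift and turn from the pose commanded when the call began, along the tool's axes at that moment; what a row does not reach only later rows make up. A row lasts 1/8 s, in which the tool goes at most 62.5 mm and 10.7 degrees, less where a joint would pass 70% of its speed; a pose out of reach is approached as far as the arm can. A call with a gripper value outside its range is refused whole. "jaw" is the closure in counts, from 0 (fully open) to 255 (shut), set as the call begins (left out, the last holds). The fingers move at their own pace and stop on an object; "force" is the grip in N (left out, the last holds). Time passes only in rows, so rows that repeat a pose let the fingers close. It gives the time, the measured TCP pose, the force, the opening and the grip force at its end, in the units of the state.
- robot.read_state(): the state, without advancing time (a new reading comes with each control period).
- robot.read_camera(name): name is "scene" or "top" or "wrist"; returns the picture (384x512x3 uint8, red, green, blue); there is no depth.
- robot.camera_model(name): a dict with "fx", "fy", "cx", "cy" (pixels), "dist" ([k1, k2, p1, p2, k3] as OpenCV has them; the pictures are not rectified), "R" (3x3) and "t" (3): a world point X has camera coordinates R X + t; the wrist camera has in their place "mount" (4x4, takes a point from camera to tool coordinates, whose origin is the TCP and whose axes are the flange's). Camera axes: x right, y down, z forward; pixel columns grow to the right and rows downward; lengths in m; the calibration is good to about 2 mm. A picture is of the moment at which its call begins: read the wrist's pose just before it. camera_model takes no time and is no camera call.
- robot.close_job(): hands the job in; it is judged then, once.
Trained networks look in the newest picture that a camera, given by its name, has taken for a name from the list of things; names that differ only in an ending like _2 or _b are one class to them, and where a whole thing is asked for, a point or a joint stands for the part that bears it (a point fixed in the world has none). Each returns a list of dicts, best first, with "conf" (0 to 1); they miss things now and then, are a little off and sometimes report something else, mostly with a low value. They report only what shows in the picture. A call takes as long as a camera call.
- robot.outline_of(camera, target): "pixels" (384x512 bool, what is visible of it) and "pixel" ([column, row] in pixels, amid what is visible of it).
The state is a dict: "t": time; "q": joint angles; "dq": joint speeds; "joint_torque": joint torques, N m; "tool_pos": TCP position; "orientation": TCP orientation; "force": force on the tool from outside, world axes, zero at the start; "wrist_torque": the same for the moment, N m; "opening": finger opening in m; "gripper_force": force on a finger pad.
Only numpy, scipy, OpenCV 4.12 (cv2) and the standard library are available. Lean on these libraries where they do the work, as an engineer would, in place of code of your own. Each camera call takes 0.05 s, during which the arm holds its last target. There are 200 camera calls.

## Working session

There is one attempt and no reset: what is moved stays moved. The work goes in short steps, Python scripts to look and compute and a tool call to move; the robot and the scene stay as the last step left them, time stands still between calls to the robot, and variables do not carry over. Pictures are saved under pics/ and viewed, at most 10 in all, crops included, and the job is handed in when it is done.

Besides the shell and the picture viewer there is one more tool, called after "Emit:" as name(argument=value, ...), one argument or row to a line, values as JSON. carry_out: Moves the arm, as the interface text tells. Its arguments: {"type":"object","properties":{"rows":{"type":"array"},"jaw":{"type":"number"},"force":{"type":"number"}},"required":["rows"]}

```bash
mkdir -p pics; ls; python3 - <<'E'
from plant import robot
import cv2,numpy as np
s=robot.read_state();print(s)
ims=[robot.read_camera(n) for n in("scene","top")]
for n in("scene","top"):
    m=robot.camera_model(n);print(n,{k:np.round(v,4).tolist() for k,v in m.items()})
cv2.imwrite("pics/scene0.png",cv2.resize(ims[0],(800,600))[:,:,::-1]);cv2.imwrite("pics/top0.png",cv2.resize(ims[1],(800,600))[:,:,::-1])
print(robot.grip_depth)
E
```

```text
pics
{'t': 0.0, 'q': array([ 1.16360493e+00,  1.31171579e-01,  1.48929055e+00,  1.29590098e-05,
        1.52298022e+00, -8.53957070e-02]), 'dq': array([ 0.00109719, -0.00015887, -0.00039298,  0.00017401,  0.00231864,
       -0.00094583]), 'joint_torque': array([-1.12872225e-03, -5.59787285e+01, -4.91795075e+01,  7.69171910e-02,
        3.41619586e-02, -1.46362954e-04]), 'tool_pos': array([0.1895071 , 0.56868463, 0.21757504]), 'orientation': array([-5.03223856e-01, -3.10055640e+00,  2.81244206e-03]), 'force': array([-0.28159016, -0.55250548, -0.27522475]), 'wrist_torque': array([ 0.00478409, -0.00202918, -0.03930713]), 'gripper_force': 0.0, 'opening': 0.09306326271822825}
scene {'fx': 478.8203, 'fy': 478.8203, 'cx': 257.7724, 'cy': 194.6504, 'dist': [-0.1909, 0.0, 0.0, 0.0, 0.0], 'R': [[0.5815, -0.8135, 0.0079], [-0.7177, -0.5176, -0.4659], [0.3831, 0.2653, -0.8848]], 't': [-0.3806, 0.3891, 1.5507]}
top {'fx': 350.0928, 'fy': 350.0928, 'cx': 250.7117, 'cy': 190.2777, 'dist': [-0.0794, 0.0, 0.0, 0.0, 0.0], 'R': [[-0.006, -1.0, -0.0039], [-0.9916, 0.0064, -0.129], [0.129, 0.0031, -0.9916]], 't': [-0.0921, 0.5613, 1.2539]}
0.0188
```

View pics/scene0.png

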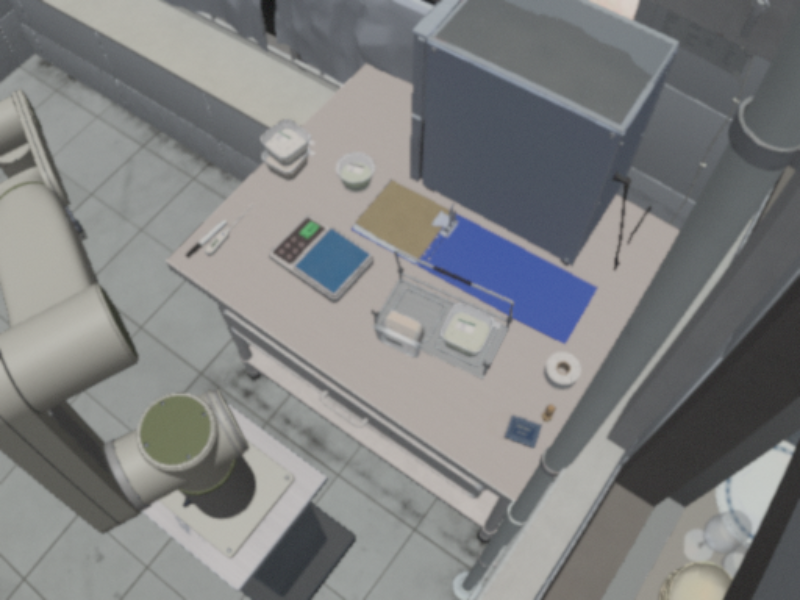

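View pics/top0.png

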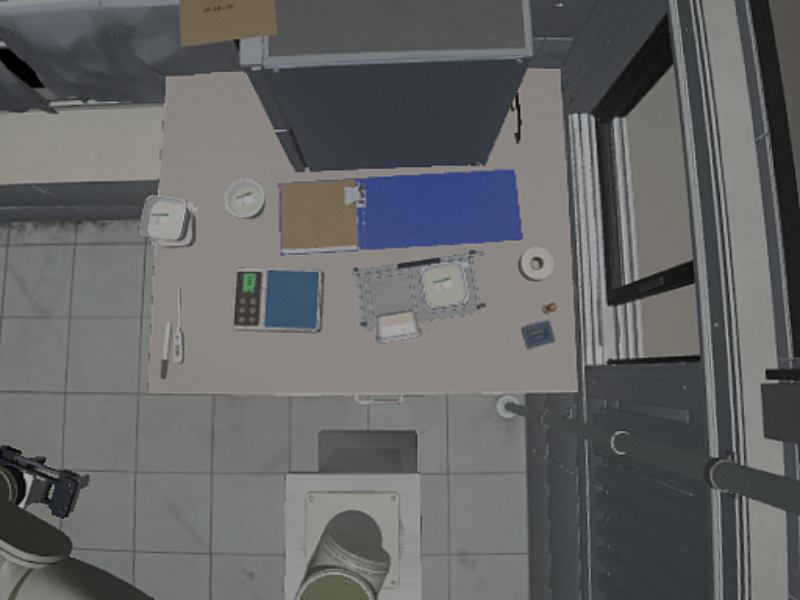

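Scene: the rack has the fallen tub in its left bay at about (403,328) and the standing tub at (467,328). The bail is up, with its sleeve at about (452,276). Next I'll take enlarged crops to measure from.

```bash
python3 - <<'E'
from plant import robot
import cv2,numpy as np
a=robot.read_camera("top")[150:225,220:320]
for t in("rack","fallen_tub","standing_tub","bail","scale"):
    for o in robot.outline_of("top",t)[:2]: 
        p=np.argwhere(o["pixels"]);print("top",t,round(o["conf"],2),o["pixel"],p.min(0)[::-1],p.max(0)[::-1])
b=robot.read_camera("scene")[155:245,230:335]
for t in("rack","bail_bar"):
    for o in robot.outline_of("scene",t)[:2]: 
        p=np.argwhere(o["pixels"]);print("scene",t,round(o["conf"],2),o["pixel"],p.min(0)[::-1],p.max(0)[::-1])
cv2.imwrite("pics/topc.png",cv2.resize(a,None,fx=8,fy=8,interpolation=cv2.INTER_CUBIC)[:,:,::-1])
cv2.imwrite("pics/scc.png",cv2.resize(b,None,fx=6.5,fy=6.5,interpolation=cv2.INTER_CUBIC)[:,:,::-1])
E
```

```text
top rack 0.46 [253.5, 211.3] [241 198] [268 218]
top rack 0.41 [344.9, 168.5] [332 158] [353 179]
top fallen_tub 0.62 [254.9, 211.3] [242 199] [268 216]
top standing_tub 0.92 [282.1, 182.3] [269 167] [299 197]
top bail 0.61 [261.7, 168.8] [226 161] [308 175]
top bail 0.31 [253.0, 210.3] [241 199] [269 217]
top scale 0.75 [174.6, 193.0] [149 172] [206 212]
top scale 0.31 [255.1, 185.3] [226 160] [309 211]
scene rack 0.76 [276.9, 202.2] [239 170] [327 241]
scene bail_bar 0.73 [277.6, 200.2] [238 160] [326 240]
scene bail_bar 0.55 [292.7, 178.2] [253 161] [323 191]
```

View pics/topc.png

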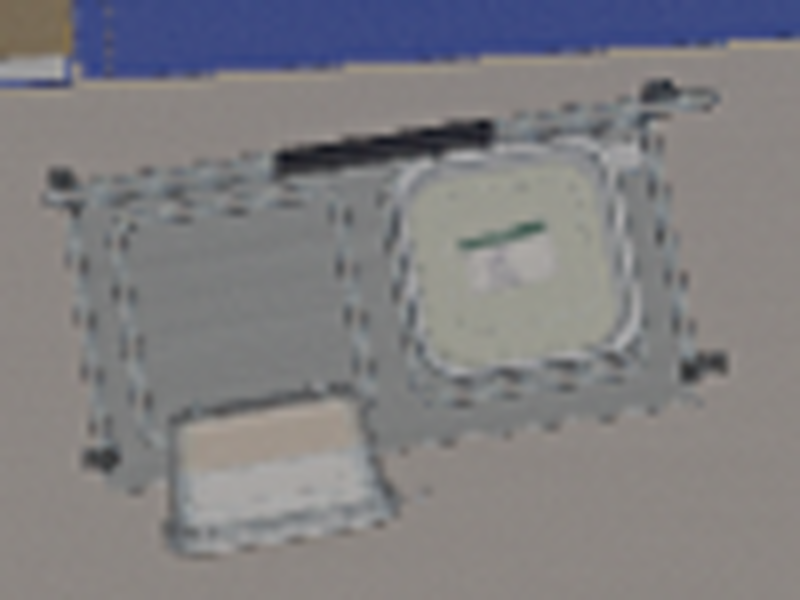

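View pics/scc.png

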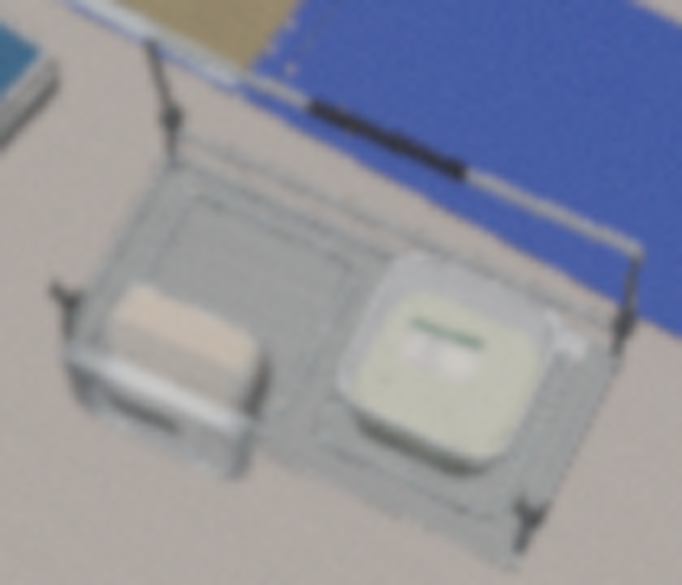

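```bash
cat > h.py <<'E'
import cv2,numpy as np
from plant import robot
def proj(n,X):
    m=robot.camera_model(n);K=np.array([[m["fx"],0,m["cx"]],[0,m["fy"],m["cy"]],[0,0,1]])
    return cv2.projectPoints(np.float64(X).reshape(-1,1,3),cv2.Rodrigues(np.array(m["R"]))[0],np.float64(m["t"]),K,np.float64(m["dist"]))[0][:,0]
def W(p,X):
    c,s=np.cos(p[2]),np.sin(p[2]);X=np.atleast_2d(np.float64(X))/1000
    return np.c_[p[0]+c*X[:,0]-s*X[:,1],p[1]+s*X[:,0]+c*X[:,1],X[:,2]]
E
python3 - <<'E'
from h import *
from scipy.optimize import least_squares
def pts(a):
    bx,bz=64-132*np.cos(a),60+132*np.sin(a)
    return np.array([[64,138,60],[64,-138,60],[-68,138,60],[-68,-138,60],[bx,0,bz],[bx,138,bz],[bx,-138,bz],[bx,45,bz],[bx,-45,bz]])
T=np.array([[62,182],[655,95],[100,460],[705,365],[385,147],[np.nan]*2,[715,97],[275,162],[495,132]])
S=np.array([[172,118],[623,325],[66,295],[527,513],[388,138],[150,42],[638,252],[312,105],[465,172]])
T=(T+.5)/8-.5+[220,150];S=(S+.5)/6.5-.5+[230,155]
def f(p):
    X=W(p,pts(p[3]))
    return np.nan_to_num(np.r_[proj("top",X)-T,proj("scene",X)-S].ravel())
r=least_squares(f,[.55,-.1,.05,1.57],loss="soft_l1")
print(r.x,np.round(r.fun.reshape(2,-1,2),1).tolist())
p=r.x
for n,q in dict(lid=[-113,65,104],lidtop=[-70,65,121],open=[0,65,6],stand=[0,-65,64],bar=pts(p[3])[4]).items(): print(n,W(p,q)[0].round(3),proj("top",W(p,q))[0].round(1))
print("tubc",((np.array([[178,540],[392,512]])+.5)/8-.5+[220,150]))
for y in(12,118):print(proj("top",W(p,[-113,65+52*(1 if y>60 else -1),104])))
for n in("scene","top"):
    m=robot.camera_model(n);print(-np.array(m["R"]).T@m["t"])
E
```

```text
[ 0.58327855 -0.15733611  0.14397167  1.32843438] [[[0.2, -0.7], [0.7, -0.9], [0.6, 0.3], [0.6, 0.7], [0.2, -0.3], [0.0, 0.0], [0.3, -0.1], [0.3, -0.1], [-0.0, -0.4]], [[0.0, -0.9], [0.3, -1.3], [-1.0, 0.6], [-0.4, 0.5], [-0.3, 0.3], [-0.7, -1.4], [-0.6, -0.1], [-0.9, -0.0], [0.2, 0.6]]]
lid [ 0.462 -0.109  0.104] [254.7 216. ]
lidtop [ 0.505 -0.103  0.121] [252.9 203.3]
open [ 0.574 -0.093  0.006] [250.  187.8]
stand [ 0.593 -0.222  0.064] [285.4 180.3]
bar [ 0.615 -0.153  0.188] [267.9 167.7]
tubc [[241.8125 217.0625]
 [268.5625 213.5625]]
[[269.58940754 213.75414021]]
[[239.86136508 218.25824632]]
[-0.0934274  -0.51957809  1.55631695]
[ 0.39428298 -0.09967166  1.31548817]
```

```bash
cat >> h.py <<'E'
from scipy.spatial.transform import Rotation as Ro
P=[0.5833,-0.1573,0.144]
def rackpos():
    s=robot.read_state();d=np.array(s["tool_pos"])-[P[0],P[1],0];c,q=np.cos(P[2]),np.sin(P[2])
    return s,np.array([c*d[0]+q*d[1],-q*d[0]+c*d[1],d[2]])*1000
E
python3 - <<'E'
from h import *
s,r=rackpos();R=Ro.from_rotvec(s["orientation"])
Rg=Ro.from_euler("z",P[2])*Ro.from_matrix(np.diag([-1,1,-1.]))
for g in([-150,65,180],[-150,65,98]):
    print(R.inv().apply(W(P,g)[0]-s["tool_pos"]).round(4),np.degrees((R.inv()*Rg).as_rotvec()).round(1))
print(r)
E
```

```text
[-0.4399 -0.574   0.0387] [ -0.    0.  -26.7]
[-0.4399 -0.574   0.1207] [ -0.    0.  -26.7]
[-285.23693864  775.4617019   218.63259719]
```

Emit:
carry_out(
  rows=[
    [-0.015,-0.02,0.0,0,0,-2],
    [-0.045,-0.06,0.0,0,0,-6],
    [-0.08,-0.105,0.0,0,0,-10],
    [-0.115,-0.15,0.0,0,0,-14],
    [-0.15,-0.195,0.0,0,0,-18],
    [-0.185,-0.24,0.0,0,0,-22],
    [-0.22,-0.287,0.0,0,0,-26],
    [-0.255,-0.333,0.0,0,0,-26.7],
    [-0.29,-0.38,0.005,0,0,-26.7],
    [-0.325,-0.425,0.01,0,0,-26.7],
    [-0.36,-0.47,0.02,0,0,-26.7],
    [-0.39,-0.51,0.025,0,0,-26.7],
  ],
  jaw=255,
  force=10,
)

```text
t: 2.05
tool_pos: [0.3987, -0.0401, 0.1936]
orientation: [-0.225, 3.133, -0.0]
force: [0.7, 1.0, -0.2]
opening: 0.0007
gripper_force: 0.0
```

```bash
python3 - <<'E'
from h import *
s,r=rackpos();R=Ro.from_rotvec(s["orientation"])
print(s["t"],r,s["force"],s["opening"],(Ro.from_euler("z",-P[2])*R).as_matrix().round(3),s["q"].round(2))
E
```

```text
2.05 [-165.85768807  142.47564518  193.55754737] [ 0.74703501  1.00946835 -0.24917174] 0.0007108615412273658 [[-1.     0.001  0.001]
 [ 0.001  1.    -0.   ]
 [-0.001 -0.    -1.   ]] [-0.23 -0.43  2.04  0.    1.53 -1.94]
```

Emit:
carry_out(
  rows=[
    [-0.003,-0.015,0.0,0,0,0],
    [-0.007,-0.04,0.01,0,0,0],
    [-0.01,-0.062,0.03,0,0,0],
    [-0.012,-0.075,0.055,0,0,0],
    [-0.014,-0.077,0.08,0,0,0],
    [-0.014,-0.077,0.095,0,0,0],
    [-0.014,-0.077,0.095,0,0,0],
  ],
)

```text
t: 2.92
tool_pos: [0.4226, -0.1112, 0.0978]
orientation: [0.227, -3.131, -0.002]
force: [0.3, 0.1, 0.2]
opening: 0.0008
gripper_force: 0.0
```

```bash
python3 - <<'E'
from h import *
s,r=rackpos()
im=robot.read_camera("top")[150:240,200:320]
print(s["t"],r,s["force"])
cv2.imwrite("pics/t2.png",cv2.resize(im,None,fx=6,fy=6,interpolation=cv2.INTER_CUBIC)[:,:,::-1])
E
```

```text
2.925 [-152.45903188   68.67854621   97.79437137] [0.28877711 0.08685632 0.15376339]
```

Emit:
carry_out(
  rows=[
    [-0.008,-0.003,0,0,0,0],
    [-0.016,-0.003,0,0,0,0],
    [-0.022,-0.003,0,0,0,0],
    [-0.027,-0.003,0,0,0,0],
    [-0.032,-0.003,0,0,0,0],
    [-0.037,-0.003,0,0,0,0],
    [-0.042,-0.003,0,0,0,0],
    [-0.047,-0.003,0,0,0,0],
    [-0.052,-0.003,0,0,0,0],
    [-0.057,-0.003,0,0,0,0],
    [-0.061,-0.003,0,0,0,0],
    [-0.061,-0.003,0,0,0,0],
  ],
)

```text
t: 4.47
tool_pos: [0.4844, -0.1063, 0.0986]
orientation: [-0.227, 3.133, 0.0]
force: [-0.2, 0.8, -0.3]
opening: 0.0001
gripper_force: 0.1
```

```bash
python3 - <<'E'
from h import *
s,r=rackpos()
a=robot.read_camera("top")[150:240,200:320];b=robot.read_camera("scene")[135:245,225:345]
print(s["t"],r,s["force"])
k=lambda i:cv2.resize(i,None,fx=3.3,fy=5,interpolation=cv2.INTER_CUBIC) 
f=lambda i:cv2.resize(i,(400,300),interpolation=cv2.INTER_CUBIC)
cv2.imwrite("pics/t3.png",np.hstack([f(a),f(b)])[:,:,::-1])
E
```

```text
4.475 [-90.55431898  64.69801923  98.61043533] [-0.2406432   0.80443274 -0.28560859]
```

View pics/t3.png

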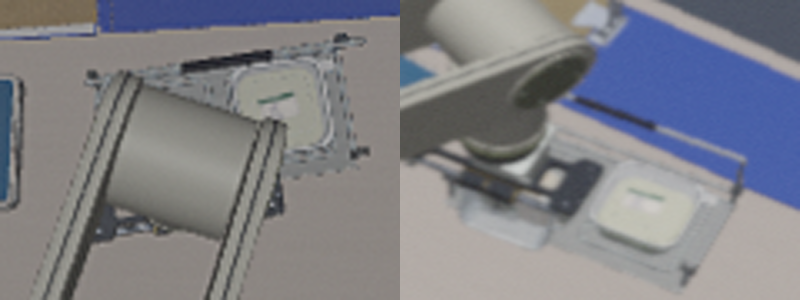

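The gripper hides most of the tub, though its lid is still visible at the front, left of centre in the right-hand panel at about (500,225). I'll keep pushing slowly past the balance point.

Emit:
carry_out(
  rows=[
    [-0.004,0,0,0,0,0],
    [-0.008,0,0,0,0,0],
    [-0.012,0,0,0,0,0],
    [-0.016,0,0,0,0,0],
    [-0.019,0,0,0,0,0],
    [-0.019,0,0,0,0,0],
    [-0.019,0,0,0,0,0],
  ],
)

```text
t: 5.45
tool_pos: [0.5029, -0.1036, 0.0986]
orientation: [0.226, -3.133, -0.0]
force: [0.3, -0.5, -0.2]
opening: 0.0001
gripper_force: 0.0
```

```bash
python3 - <<'E'
from h import *
s,r=rackpos()
b=robot.read_camera("scene")[135:245,225:345];a=robot.read_camera("wrist")
print(s["t"],r,s["force"])
f=lambda i:cv2.resize(i,(400,300),interpolation=cv2.INTER_CUBIC)
cv2.imwrite("pics/t4.png",np.hstack([f(a),f(b)])[:,:,::-1])
E
```

```text
5.45 [-71.88064024  64.68127676  98.60655974] [ 0.32303387 -0.52815384 -0.18558999]
```

View pics/t4.png

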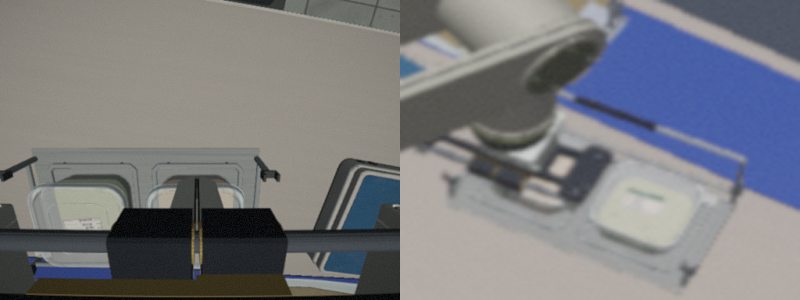

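The wrist view shows the tub lid sitting level in its bay at about (195,195). I'll lift clear, move behind the bail, and check from above.

Emit:
carry_out(
  rows=[
    [0.004,0,-0.015,0,0,0],
    [0.004,0,-0.045,0,0,0],
    [0.004,0,-0.08,0,0,0],
    [0,-0.005,-0.115,0,0,0],
    [-0.015,-0.015,-0.135,0,0,0],
    [-0.045,-0.03,-0.14,0,0,0],
    [-0.08,-0.045,-0.14,0,0,0],
    [-0.11,-0.058,-0.14,0,0,0],
    [-0.132,-0.065,-0.14,0,0,0],
    [-0.138,-0.065,-0.14,0,0,0],
    [-0.138,-0.065,-0.14,0,0,0],
  ],
)

```text
t: 6.92
tool_pos: [0.6486, -0.1479, 0.2391]
orientation: [0.227, -3.133, 0.0]
force: [-0.1, 0.1, 0.5]
opening: 0.0006
gripper_force: 0.0
```

```bash
python3 - <<'E'
from h import *
s,r=rackpos()
b=robot.read_camera("scene")[135:245,225:345];a=robot.read_camera("wrist")
print(s["t"],r,s["force"])
f=lambda i:cv2.resize(i,(400,300),interpolation=cv2.INTER_CUBIC)
cv2.imwrite("pics/t5.png",np.hstack([f(a),f(b)])[:,:,::-1])
E
```

```text
6.925 [ 6.59662127e+01 -9.43333481e-02  2.39128429e+02] [-0.0572938   0.12142575  0.54136132]
```

View pics/t5.png

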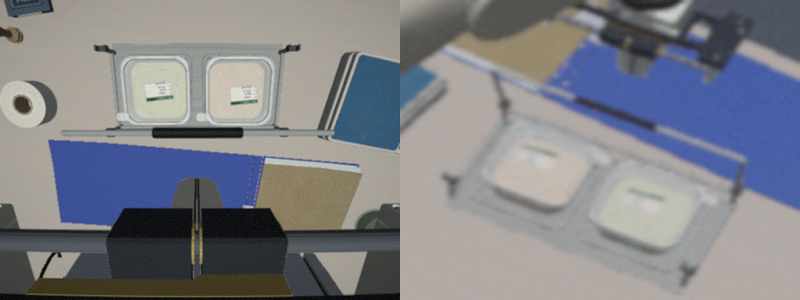

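Both tubs stand in their bays, with lids at (158,88) and (238,88) in the wrist view. The fingers are behind the sleeve at (197,133). Next I'll lower them and swing the bail forward.

Emit:
carry_out(
  rows=[
    [0,0,0.02,0,0,0],
    [0,0,0.055,0,0,0],
    [0.004,0,0.074,0,0,0],
    [0.018,0,0.072,0,0,0],
    [0.033,0,0.076,0,0,0],
    [0.049,0,0.082,0,0,0],
    [0.061,0,0.089,0,0,0],
    [0.071,0,0.097,0,0,0],
    [0.081,0,0.106,0,0,0],
    [0.09,0,0.116,0,0,0],
    [0.098,0,0.127,0,0,0],
    [0.098,0,0.127,0,0,0],
  ],
)

```text
t: 8.52
tool_pos: [0.5504, -0.162, 0.11]
orientation: [0.226, -3.131, -0.002]
force: [-0.3, 0.2, 0.4]
opening: 0.0006
gripper_force: 0.0
```

```bash
python3 - <<'E'
from h import *
s,r=rackpos()
b=robot.read_camera("scene")[135:245,225:345];a=robot.read_camera("wrist")
print(s["t"],r,s["force"])
f=lambda i:cv2.resize(i,(400,300),interpolation=cv2.INTER_CUBIC)
cv2.imwrite("pics/t6.png",np.hstack([f(a),f(b)])[:,:,::-1])
E
```

```text
8.525 [-33.22643625   0.11605622 109.99551138] [-0.26463966  0.199869    0.40365247]
```

View pics/t6.png

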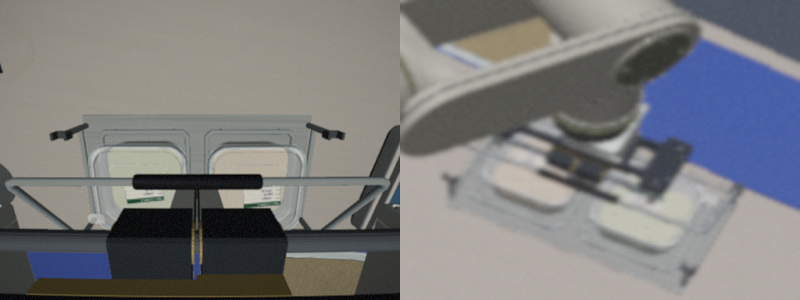

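The bail has swung over. Its sleeve is at (197,182) in the wrist view, in front of the fingers. I'll go over it and push down from above.

Emit:
carry_out(
  rows=[
    [-0.014,0,-0.002,0,0,0],
    [-0.014,0,-0.03,0,0,0],
    [-0.012,0,-0.058,0,0,0],
    [0.005,0,-0.06,0,0,0],
    [0.018,0,-0.052,0,0,0],
    [0.019,0,-0.025,0,0,0],
    [0.024,0,-0.009,0,0,0],
    [0.029,0,0.006,0,0,0],
    [0.032,0,0.019,0,0,0],
    [0.034,0,0.031,0,0,0],
    [0.035,0,0.04,0,0,0],
    [0.035,0,0.043,0,0,0],
  ],
)

```text
t: 10.12
tool_pos: [0.517, -0.1671, 0.0679]
orientation: [0.226, -3.133, -0.001]
force: [-0.6, -0.3, 1.0]
opening: 0.0006
gripper_force: 0.2
```

Emit:
carry_out(
  rows=[
    [0,0,0.001,0,0,0],
    [0,0,0.002,0,0,0],
    [0,0,0.002,0,0,0],
  ],
)

```text
t: 10.5
tool_pos: [0.5176, -0.1673, 0.067]
orientation: [-0.226, 3.133, -0.001]
force: [0.7, -1.0, -0.4]
opening: 0.0006
gripper_force: 0.0
```

```bash
python3 - <<'E'
from h import *
s,r=rackpos()
print(s["t"],r,s["force"])
s=robot.read_state();a=robot.read_camera("wrist")
m=robot.camera_model("wrist");K=np.array([[m["fx"],0,m["cx"]],[0,m["fy"],m["cy"]],[0,0,1]])
T=np.eye(4);T[:3,:3]=Ro.from_rotvec(s["orientation"]).as_matrix();T[:3,3]=s["tool_pos"]
C=np.linalg.inv(T@np.array(m["mount"]))
for an in(0,.1,.2):
    X=W(P,[[64-132*np.cos(an),y,60+132*np.sin(an)] for y in(-138,-45,45,138)])
    u=cv2.projectPoints(X,cv2.Rodrigues(C[:3,:3])[0],C[:3,3],K,np.float64(m["dist"]))[0][:,0]
    print(an,u.round(1).tolist())
cv2.imwrite("pics/t7.png",cv2.resize(a,(800,600),interpolation=cv2.INTER_CUBIC)[:,:,::-1])
E
```

```text
10.5 [-66.49197653  -0.45682782  66.95548227] [ 0.65698181 -0.99732823 -0.38316689]
0 [[46.6, 231.1], [183.8, 231.7], [319.2, 231.7], [456.3, 231.3]]
0.1 [[32.8, 241.0], [179.0, 241.8], [323.9, 241.9], [470.1, 241.1]]
0.2 [[17.7, 254.1], [173.9, 255.3], [329.0, 255.4], [485.1, 254.3]]
```

View pics/t7.png

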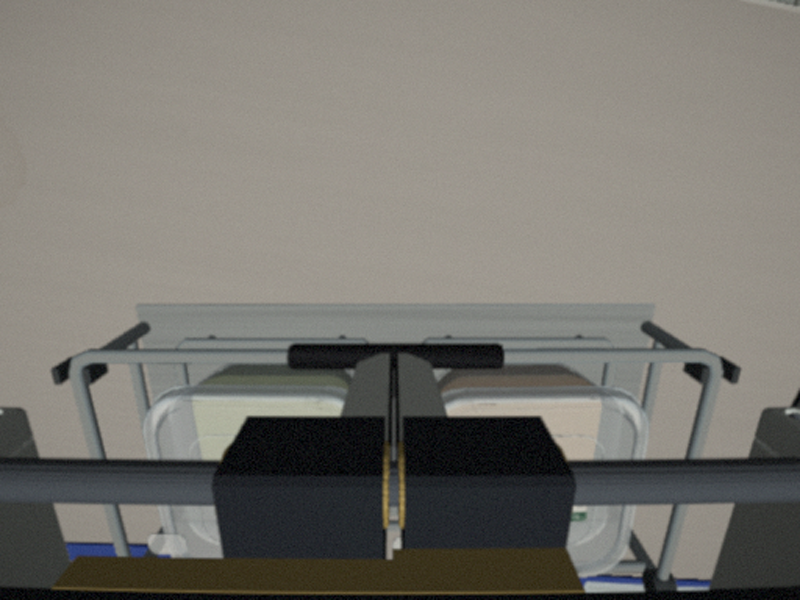

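The bar shows at row 356 of 600, which puts it at or very near fully down, but there is no reaction force yet. I'll press further until it stops.

Emit:
carry_out(
  rows=[
    [0,0,0.001,0,0,0],
    [0,0,0.002,0,0,0],
    [0,0,0.003,0,0,0],
    [0,0,0.003,0,0,0],
  ],
)

```text
t: 11.05
tool_pos: [0.5176, -0.1674, 0.0653]
orientation: [-0.226, 3.133, -0.001]
force: [-6.2, 1.6, 13.6]
opening: 0.0003
gripper_force: 6.8
```

It met a firm stop at 13.6 N. I'll retract straight up and check.

Emit:
carry_out(
  rows=[
    [0,0,-0.005,0,0,0],
    [0,0,-0.025,0,0,0],
    [0,0,-0.06,0,0,0],
    [0.01,0,-0.1,0,0,0],
    [0.03,0,-0.14,0,0,0],
    [0.045,0,-0.16,0,0,0],
    [0.05,0,-0.165,0,0,0],
    [0.05,0,-0.165,0,0,0],
  ],
)

```text
t: 12.05
tool_pos: [0.4677, -0.1744, 0.2282]
orientation: [0.226, -3.133, -0.0]
force: [-0.1, -0.2, -0.4]
opening: 0.0003
gripper_force: 0.0
```

```bash
python3 - <<'E'
from h import *
s,r=rackpos()
print(s["t"],r,s["force"])
s=robot.read_state();a=robot.read_camera("wrist");b=robot.read_camera("scene")[135:245,225:345]
m=robot.camera_model("wrist");K=np.array([[m["fx"],0,m["cx"]],[0,m["fy"],m["cy"]],[0,0,1]])
T=np.eye(4);T[:3,:3]=Ro.from_rotvec(s["orientation"]).as_matrix();T[:3,3]=s["tool_pos"]
C=np.linalg.inv(T@np.array(m["mount"]))
for an in(0,.1,.2):
    X=W(P,[[64-132*np.cos(an),y,60+132*np.sin(an)] for y in(-138,-45,45,138)])
    u=cv2.projectPoints(X,cv2.Rodrigues(C[:3,:3])[0],C[:3,3],K,np.float64(m["dist"]))[0][:,0]
    print(an,(u*400/512).round(1).tolist())
f=lambda i:cv2.resize(i,(400,300),interpolation=cv2.INTER_CUBIC)
cv2.imwrite("pics/t8.png",np.hstack([f(a),f(b)])[:,:,::-1])
E
```

```text
12.05 [-116.87590408   -0.31827597  228.15514585] [-0.09921846 -0.18834543 -0.44864187]
0 [[110.9, 166.4], [168.4, 166.4], [224.4, 166.4], [281.8, 166.3]]
0.1 [[107.9, 169.9], [167.4, 169.9], [225.4, 169.9], [284.9, 169.8]]
0.2 [[104.7, 174.4], [166.4, 174.5], [226.4, 174.5], [288.0, 174.4]]
```

View pics/t8.png

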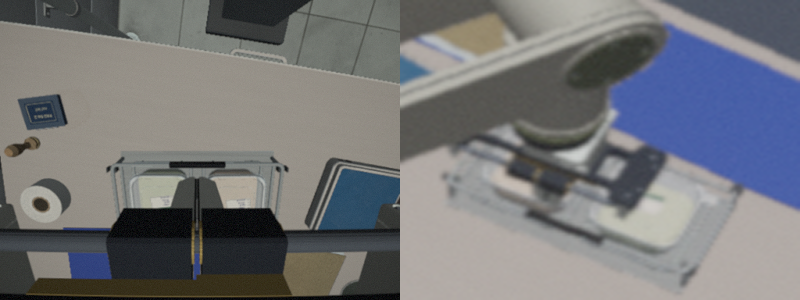

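The wrist view shows the bail seated in the forks, with its bar at row 164 (166 was expected for fully down) and its ends at columns 112 and 282. Both tubs are upright behind it and the robot is clear, so I'll hand the job in.

```bash
python3 -c "
from plant import robot
print(robot.close_job())"
```

```text
the job is handed in; nothing more can be done
None
```

The fallen tub is upright in its bay again and the bail is fully down in front of both lids; the other tub is still standing, nothing else was touched, and I handed the job in after about 12 s of robot time.

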